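# Load a gel cassette under the sprung lever of its casting stand

### The job

Load the green gel cassette into the casting stand: with the upper edge of its glass push the sprung blue-shoed lever back, slip the cassette under it into the trough with its glass back flat against the two uprights, then set it down gently on the rubber strip and let go, so that it stands upright with the lever bearing down on the glass. The glass chips easily, so feel for the uprights and the rubber and never press hard or let it drop; leave the bottle, beaker and comb where they are.

Things in the scene. Friction and masses are not known exactly. Their poses are not given: they have to be found in the camera images.
- stand: Grey casting stand, fixed. Origin on the bench; x runs from its open front to its back, z up. Base 143 x 160 x 10 mm (x -55 to +88). Towards the front a trough 122 mm wide, floored with a black rubber strip; behind it a backrest with two uprights, 22 mm wide, centred at y = -36 and +36, flat front faces towards -x, tops 80 mm up, and between and behind these the sprung lever.
- rim (a point): Middle of the top of the trough's front rim, at stand x = -32, y = 0, z = 19 mm; axes as the stand. Rims 6 mm thick close the trough's front and both sides, all 19 mm above the bench: the cassette must be carried in over them.
- seat (a point): Stand x = +10, y = 0, z = 16 mm; axes as the stand. The heel belongs near here, but the backrest is adjustable: the uprights' faces are clamped anywhere from 9 mm in front of (-x) to 9 mm behind this point. The rubber's top lies from 1.5 mm below to 1.5 mm above it. Neither is measured: feel for them. Neither gives much: over 25 N there chips the glass.
- lever (a joint): Sprung lever on the backrest: bent steel rods, blue thumb tab, blue roller 18 mm across, 28 mm long. 0 = at rest, forward: roller axis at y = 0, 104 mm above the bench, 9 mm in front of the uprights' faces. Grows as the roller is pushed back (+x) and up round a pivot 40 mm lower and 51 mm behind; 0.1 to 0.18 rad when loaded. It takes 4 to 10 N to push back, bears on the glass with 7 to 9 N.
- grip (a point): Centre of the cassette's front rib, the place to hold it: 14 mm thick (y), 26 mm deep (x), top 21 mm above and foot 39 mm below this point; from its sides 30 mm free to the frame. x points from the rib to the glass back, z up. Cassette 112 mm wide (y), 0.26 to 0.4 kg, standing on the bench; feet 26 mm deep, glass back 31 mm behind this point, glass top 24 mm above it.
- heel (a point): Lowest point of the cassette's flat glass back, at mid width, on the underside: 31 mm behind (+x) and 62 mm below the grip point, 86 mm under the glass top; axes as the grip point. Loaded, the glass back is against the uprights and the underside on the rubber; the glass top is then about 7 mm higher than the resting roller's underside, so a cassette carried in level over the rim meets the roller from in front.
- reagent: Amber bottle, 52 mm across, 105 mm tall, origin under its centre. Leave alone.
- beaker: Glass beaker, 56 mm across, 75 mm tall, origin under its centre. Leave alone.
- comb: Orange gel comb lying flat, 92 mm long, 6 mm thick, origin under its centre. Leave alone.
There are look-alikes about, which are no part of the job. What is shaped like the part that bears grip but purple or red is not meant.

How it is judged:
On the way, in this order (a step that is already met when the one before it is completed fails the run):
1. the cassette is lifted clear of the bench (height (world z) of heel above 0.018 m and value of joint lever below 0.05 rad), for 0.1 s.
2. the cassette, held in the fingers, has pushed the lever back (value of joint lever above 0.12 rad and contact force between cassette and lever above 1 N and contact force between the fingers and cassette above 1 N), for 0.1 s.
At the end, for the whole second after the job is handed in: the cassette is let go and at rest, its back flat on the uprights (heel within 2 mm of their plane, 6 mm of the middle, turned under 0.05 rad), upright within 0.04 rad, down on the rubber (heel at most 2.5 mm above seat), the lever bearing on it with over 2 N (x of heel in the frame of uprights_face between -0.002 and 0.002 m and y of heel in the frame of seat between -0.006 and 0.006 m and z of heel in the frame of seat between -0.0035 and 0.0025 m and angle between heel's own z axis and vertical below 0.04 rad and angle between the x axis of heel and the x axis of seat, either way round below 0.05 rad and contact force between cassette and lever above 2 N and contact force between cassette and rubber_strip above 3 N and linear speed of cassette below 0.01 m/s); the robot touches nothing.
It fails at once if the cassette is pressed or dropped on the rubber with over 25 N (contact force between cassette and rubber_strip above 25 N).
It fails at once if the cassette is pressed on the uprights or the lever with over 25 N (contact force between cassette and backrest above 25 N).
It fails at once if the bottle, beaker or comb is disturbed (moved 20 mm) (distance of any of reagent, beaker, comb from where it was at the start of the episode above 0.02 m).
It also fails if it takes over 48 s, if anything falls off the work surface, if the arm or the gripper's body presses on something with over 40 N, if the wrist force passes 120 N, or if a joint passes its speed limit or range.

### The arm

A 6-joint arm with a two-finger parallel gripper is mounted at the origin on the work surface. World frame = base frame: x ahead of the robot, y to its left, z up, the work surface at z = 0. Lengths are in m, angles in rad, forces in N, time in s.
With the tool pointing down it reaches from about 0.35 to 1 m from the base axis. Payload 7.1 kg.
Tool frame: the origin (TCP) lies between the finger pads; the fingertips stand 22 mm ahead of it and the grasp point (between the pads) lies 3 mm ahead of it; z points along the fingers, y is the line along which they close (so a half turn about z gives the same grasp; the last joint's range is limited). The gripper opens to 85 mm and grips with 20 to 120 N. Pads are 22 mm wide; open, the fingers measure 114 mm over their backs; the gripper's body (76 mm by 85 mm) begins 54 mm behind the grasp point. The pads swing forward as they close: fully open they stand 13 mm farther back than shut.
Start: joints at [1.121, 0.423, 1.63, -0, 1.089, -0.019], TCP at [0.261, 0.568, 0.253] pointing down, gripper open.
Joint ranges: [-3, 3], [-0.9, 2.11], [0.09, 2.58], [-1.31, 4.45], [0.11, 2.69], [-2.54, 2.54]. Speed limits (rad/s): [2.39, 2.39, 3.01, 3.14, 3.14, 3.14].

### API

Orientations are given as a rotation vector (axis times angle).
In Python, from rig import manip gives the robot as it stands. The module is installed in compiled form; this text tells all that it offers. Calls block until the motion is done:
- manip.move_to(position, orientation): joint-space move of the TCP to a pose.
- manip.servo_line(position, orientation=None, rate=0.15): straight line of the TCP; orientation=None keeps the orientation; rate is the mean speed in m/s.
- manip.set_joints(angles): joint-space move.
- manip.command_gripper(opening, f_grip=None): finger opening in m; f_grip is the grip in N (None keeps the last); returns when the fingers have stopped.
- manip.hold(seconds).
- manip.solve_ik(position, orientation): joint angles nearest the present ones, or None.
- manip.camera(name): name is "scene" or "top" or "wrist"; returns a dict with "image" (400x640x3 uint8, red, green, blue), "fx", "fy", "cx", "cy" (pixels), "k1" (the pictures are not rectified: a ray, as slopes to the right and down, at radius r is drawn at 1 + k1 r^2 times it, then the intrinsics apply), "cam_to_world" (4x4, takes a point from camera to world coordinates); the wrist camera has in their place "mount" (4x4, takes a point from camera to tool coordinates, whose origin is the TCP and whose axes are the flange's). Camera axes: x right, y down, z forward; pixel columns grow to the right and rows downward; lengths in m; the calibration is good to about 2 mm. A picture is of the moment at which its call begins: read the wrist's pose just before it. There is no depth.
A pose or a line that the arm cannot do raises manip.IKError and nothing moves.
- manip.sign_off(): hands the job in; it is judged then, once.
Readings, each from a call of its own:
- manip.get_time(): time.
- manip.get_joint_positions(): joint angles.
- manip.get_joint_vel(): joint speeds.
- manip.get_tau(): joint torques, N m.
- manip.get_position(): TCP position.
- manip.get_ee_rot(): TCP orientation.
- manip.get_contact_force(): force on the tool from outside, world axes, zero at the start.
- manip.get_torque(): the same for the moment, N m.
- manip.get_width(): finger opening in m.
- manip.get_grip_force(): force on a finger pad.
Only numpy, scipy, OpenCV 4.12 (cv2) and the standard library are available. Lean on these libraries where they do the work, as an engineer would, in place of code of your own. Each camera call takes 0.05 s, during which the arm holds its last target. There are 200 camera calls.

## Working session

There is one attempt and no reset: what is moved stays moved. The work goes in short steps, each a Python script; the robot and the scene stay as the last script left them, time stands still between calls to the robot, and variables do not carry over. Pictures are saved under pics/ and viewed, at most 10 in all, crops included, and the job is handed in when it is done.

```bash
mkdir -p pics; ls
cat > h.py <<'E'
import numpy as np, cv2
from rig import manip
def save(n,im): cv2.imwrite(f'pics/{n}.png',cv2.cvtColor(im,cv2.COLOR_RGB2BGR))
def c2w(c,tcp=None):
    if 'cam_to_world' in c: return np.array(c['cam_to_world'])
    T=np.eye(4);T[:3,:3]=cv2.Rodrigues(np.array(tcp[1],float))[0];T[:3,3]=tcp[0];return T@np.array(c['mount'])
def ray(c,T,uv):
    K=np.array([[c['fx'],0,c['cx']],[0,c['fy'],c['cy']],[0,0,1]],float)
    d=((np.array(uv,float)-[c['cx'],c['cy']])/[c['fx'],c['fy']])
    rd=np.linalg.norm(d); r=rd
    for _ in range(30): r=rd/(1+c['k1']*r*r)
    if rd>0:d=d*r/rd
    v=T[:3,:3]@np.array([d[0],d[1],1.]);return T[:3,3],v/np.linalg.norm(v)
def onplane(c,T,uv,z):
    o,v=ray(c,T,uv);return o+v*(z-o[2])/v[2]
def proj(c,T,p):
    q=T[:3,:3].T@(np.array(p)-T[:3,3]);s=q[:2]/q[2];s=s*(1+c['k1']*s@s)
    return s*[c['fx'],c['fy']]+[c['cx'],c['cy']]
def tri(rs):
    A=np.zeros((3,3));b=np.zeros(3)
    for o,v in rs:
        P=np.eye(3)-np.outer(v,v);A+=P;b+=P@o
    p=np.linalg.solve(A,b);return p,[np.linalg.norm((np.eye(3)-np.outer(v,v))@(p-o)) for o,v in rs]
E
python3 - <<'E'
from h import *
import pickle
d={}
for n in('scene','top'):
    c=manip.camera(n);save(n,c['image']);d[n]=c
    print(n,c['fx'],c['cx'],c['cy'],c['k1'],np.round(c['cam_to_world'],3).tolist())
p=(manip.get_position(),manip.get_ee_rot());c=manip.camera('wrist');c['tcp']=p;d['wrist']=c;save('wrist',c['image'])
print(p,np.round(c['mount'],3).tolist(),c['fx'])
pickle.dump(d,open('d0.pkl','wb'));print(manip.get_time(),manip.get_contact_force(),manip.get_width())
E
```

```text
pics
scene 386.76758647843917 314.3086417418686 194.56919158557776 0.016365745679605703 [[-0.137, 0.551, -0.823, 1.157], [0.991, 0.078, -0.112, 0.037], [0.003, -0.831, -0.557, 0.48], [0.0, 0.0, 0.0, 1.0]]
top 494.7559751450709 325.3147423633232 202.06275099531712 0.03463458241835792 [[0.009, -0.981, 0.194, 0.377], [-1.0, -0.012, -0.014, -0.043], [0.016, -0.194, -0.981, 1.003], [0.0, 0.0, 0.0, 1.0]]
(array([0.2607977 , 0.56748413, 0.25262482]), array([-6.71386691e-01, -3.06872255e+00,  2.07421364e-03])) [[-0.001, -0.955, -0.297, 0.076], [1.0, -0.001, -0.001, 0.001], [0.0, -0.297, 0.955, -0.12], [0.0, 0.0, 0.0, 1.0]] 336.93831182182976
0.15 [ 0.05642537 -0.78841117  0.02491117] 0.08543338828695637
```

View pics/scene.png

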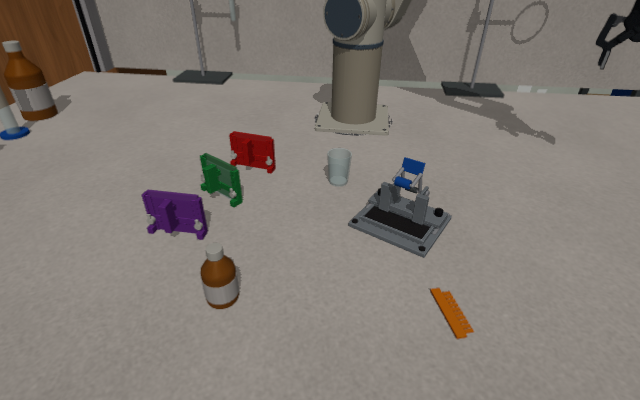

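View pics/top.png

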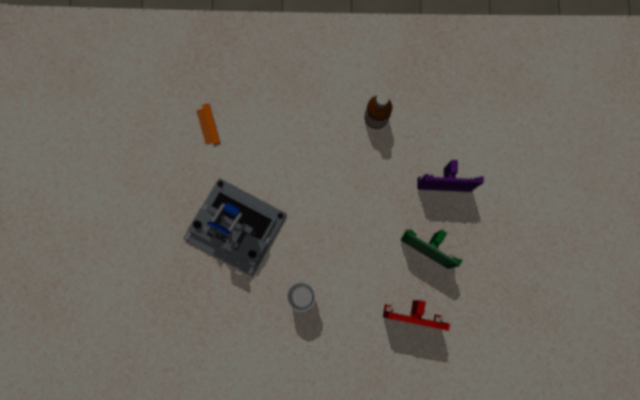

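The candidates are green at scene (220,178) / top (433,248), purple at scene (175,213) / top (450,183), and red at scene (252,150) / top (417,315). Green is the cassette. Its rib points away from the robot (up in the top view), with the glass back facing the robot. The stand is at scene (400,215) / top (235,225), with its trough at top (245,212), the front facing up-right and the backrest and blue lever at top (225,220).

Run:
```python
from h import *
import pickle
d=pickle.load(open('d0.pkl','rb'))
c=d['top'];T=c2w(c)
hsv=cv2.cvtColor(c['image'],cv2.COLOR_RGB2HSV)
for n,uv,z in [('rib',(438,238),.08),('gA',(405,235),.085),('gB',(459,265),.085),('bottle',(378,110),.1),('beaker',(301,295),.07),('comb',(208,125),.005),('s220',(220,184),.01),('s283',(283,216),.01),('s252',(252,270),.01),('s188',(188,236),.01),('purple',(450,183),.08),('red',(417,315),.08)]:
    print(n,np.round(onplane(c,T,uv,z),3))
for n in('scene','top'):
    im=d[n]['image'];x0,y0,x1,y1={'scene':(150,110,470,270),'top':(170,160,490,340)}[n]
    save(n+'z',cv2.resize(im[y0:y1,x0:x1],None,fx=2.5,fy=2.5,interpolation=cv2.INTER_CUBIC))
```

```text
rib [ 0.493 -0.269  0.08 ]
gA [ 0.497 -0.206  0.085]
gB [ 0.443 -0.304  0.085]
bottle [ 0.738 -0.156  0.1  ]
beaker [ 0.385 -0.013  0.07 ]
comb [0.737 0.191 0.005]
s220 [0.608 0.159 0.01 ]
s283 [0.543 0.028 0.01 ]
s252 [0.434 0.087 0.01 ]
s188 [0.5   0.217 0.01 ]
purple [ 0.6   -0.295  0.08 ]
red [ 0.352 -0.225  0.08 ]
```

View pics/topz.png

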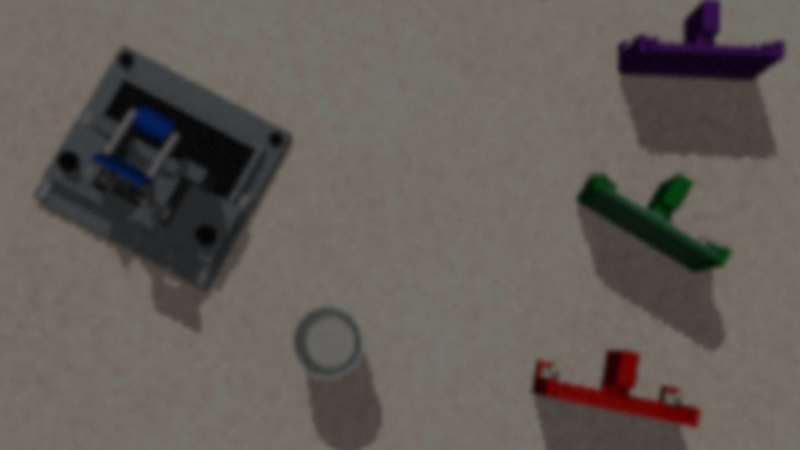

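The zoomed top view shows the green rib tip at crop (676,188), i.e. full (440,235), with the frame running from (402,235) to (461,263). The stand's front edge runs from (220,180) to (286,213). The roller is at (232,209), the tab at (218,227), and both headings are about the same. Next I'll take wrist views of both from close by.

```bash
cat >> h.py <<'E'
def toolR(a,tilt=0.):
    """tool x heading a (world), tool pointing down; tilt>0 leans the gripper body towards tool +x"""
    x=np.array([np.cos(a),np.sin(a),0]);z=np.array([0,0,-1.]);y=np.cross(z,x)
    R=np.stack([x,y,z],1)
    return R@cv2.Rodrigues(np.array([0,-tilt,0.]))[0]
def rv(R): return cv2.Rodrigues(R)[0].ravel()
def wshot(n,store):
    p=(np.array(manip.get_position()),np.array(manip.get_ee_rot()));c=manip.camera('wrist');c['tcp']=p;store[n]=c;save(n,c['image'])
E
python3 - <<'E'
from h import *
import pickle
a=np.arctan2(-.47,.88);xs=-np.array([np.cos(a),np.sin(a),0])
d={}
def go(p,t=0):
    q=manip.solve_ik(p,rv(toolR(a,t)));print(np.round(p,3),None if q is None else np.round(q,2))
    if q is not None: manip.move_to(p,rv(toolR(a,t)))
    return q is not None
S=np.array([.52,.125,.22]);C=np.array([.48,-.265,.22])
for n,p,t in [('wS1',S,0),('wS2',S-xs*.10,.3),('wC1',C-xs*.06,.2),('wC2',C+xs*.04,-.1)]:
    if go(p,t): wshot(n,d)
pickle.dump(d,open('d1.pkl','wb'));print(manip.get_time(),manip.get_joint_positions())
ims=[d[k]['image'] for k in d]
save('w4',cv2.resize(np.vstack([np.hstack(ims[:2]),np.hstack(ims[2:4])]),(800,500),interpolation=cv2.INTER_AREA))
E
```

```text
[0.52  0.125 0.22 ] [ 0.21  0.34  1.86 -0.    0.95  2.27]
[0.608 0.078 0.22 ] [0.04 0.55 1.53 0.15 1.32 2.04]
[ 0.533 -0.293  0.22 ] [-0.52  0.52  1.57 -0.01  1.25  1.54]
[ 0.445 -0.246  0.22 ] [-0.53  0.26  1.97  0.01  0.81  1.53]
4.725 [-0.52967795  0.25977999  1.97017693  0.00571815  0.80995889  1.52667688]
```

View pics/w4.png

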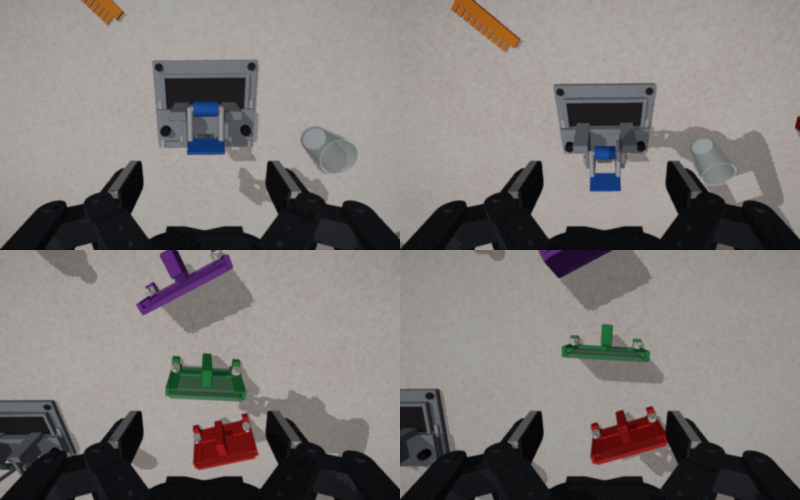

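The wrist views show the stand upright in the picture: front at the top, roller at about (328,172) and tab at (330,235) in wS1. The green rib tip is at about (331,170) in wC1 and (330,120) in wC2. I'll enlarge these for pixel picks.

Run:
```python
from h import *
import pickle
d=pickle.load(open('d1.pkl','rb'))
B={'wS1':(235,85),'wS2':(235,120),'wC1':(255,150),'wC2':(245,105)}
def cr(k):
    x,y=B[k];im=d[k]['image'][y:y+(170 if 'S' in k else 100),x:x+190]
    im=cv2.resize(im[:140 ],(400,int(400/190*min(140,im.shape[0]))),interpolation=cv2.INTER_CUBIC)
    im=im.copy()
    for i in range(0,190,20): cv2.putText(im,str(x+i),(int(i*400/190),8),0,.3,(255,0,0))
    for j in range(0,140,20): cv2.putText(im,str(y+j),(0,int(j*400/190)+4),0,.3,(255,0,0))
    return im
I=np.vstack([np.hstack([cr('wS1'),cr('wS2')]),np.hstack([cr('wC1'),cr('wC2')])]);print(I.shape);save('w4z',I)
for k,c in d.items():
    h=cv2.cvtColor(c['image'],cv2.COLOR_RGB2HSV)
    for nm,lo,hi in [('blue',(105,150,40),(125,255,255)),('green',(50,120,30),(80,255,255))]:
        m=cv2.inRange(h,lo,hi);n,_,st,ce=cv2.connectedComponentsWithStats(m)
        for i in range(1,n):
            if st[i,4]>60: print(k,nm,st[i],np.round(ce[i],1))
```

```text
(504, 800, 3)
wS1 blue [309 162  40  25 941] [328.6 173.5]
wS1 blue [ 300  221   59   26 1352] [328.8 234.4]
wS2 blue [311 234  34  21 665] [326.9 244.2]
wS2 blue [ 305  278   48   27 1187] [328.  291.7]
wC1 green [ 265  167  128   72 2595] [329.9 204.2]
wC1 green [276 171  11  10 105] [281.1 175.7]
wC1 green [372 176  12  10 105] [377.3 180.7]
wC2 green [ 260  120  139   58 1449] [331.1 152.2]
```

View pics/w4z.png

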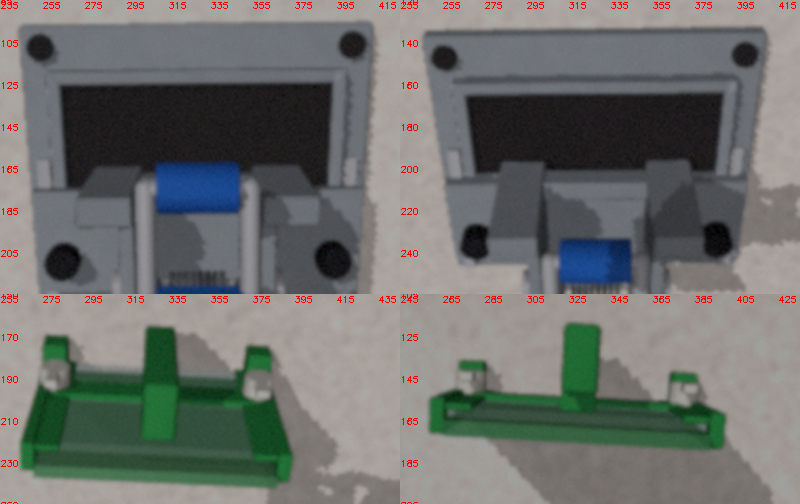

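Run:
```python
from h import *
import pickle
d=pickle.load(open('d1.pkl','rb'));d0=pickle.load(open('d0.pkl','rb'))
B={'wS1':(235,85,0,0),'wS2':(235,120,400,0),'wC1':(255,150,0,294),'wC2':(245,105,400,294)}
s=190/400
def px(k,u,v): x,y,a,b=B[k];return (x+(u-a)*s-.25,y+(v-b)*s-.25)
T={k:c2w(c,c['tcp']) for k,c in d.items()}
def R(k,u,v): return ray(d[k],T[k],px(k,u,v))
def t2(n,a,b):
    p,e=tri([R(*a),R(*b)]);print(n,np.round(p,4),'err',np.round(max(e),4));return p
L=t2('topbackL',('wC1',22,470),('wC2',431,433));Rr=t2('topbackR',('wC1',290,482),('wC2',724,448))
print('w',np.linalg.norm(L-Rr),np.degrees(np.arctan2(*(L-Rr)[1::-1])))
f1=t2('ribfL',('wC1',144,380),('wC2',566,323));f2=t2('ribfR',('wC1',177,380),('wC2',600,325))
t2('ribbk',('wC1',158,440),('wC2',579,391))
for k,uv in(('wC1',(158,327)),('wC2',(583,323))):print('ribfoot z.023',k,onplane(d[k],T[k],px(k,*uv),.023).round(4),'ribtop .083',onplane(d[k],T[k],px(k,*uv),.083).round(4))
a=t2('baseFL',('wS1',20,27),('wS2',424,34));b=t2('baseFR',('wS1',373,22),('wS2',766,28))
print('w',np.linalg.norm(a-b),np.degrees(np.arctan2(*(a-b)[1::-1])))
a=t2('holeL',('wS1',40,47),('wS2',444,57));b=t2('holeR',('wS1',352,44),('wS2',745,54))
print('w',np.linalg.norm(a-b),np.degrees(np.arctan2(*(a-b)[1::-1])))
a=t2('knobL',('wS1',62,262),('wS2',476,241));b=t2('knobR',('wS1',332,260),('wS2',716,240))
a=t2('rubFL',('wS1',62,86),('wS2',467,95));b=t2('rubFR',('wS1',331,83),('wS2',723,92))
print('w',np.linalg.norm(a-b),np.degrees(np.arctan2(*(a-b)[1::-1])))
p,e=tri([ray(d[k],T[k],uv) for k,uv in(('wS1',(328.6,173.5)),('wS2',(326.9,244.2)))]);print('roller',p.round(4),e)
p,e=tri([ray(d[k],T[k],uv) for k,uv in(('wS1',(328.8,234.4)),('wS2',(328,291.7)))]);print('tab',p.round(4),e)
t2('uprL',('wS1',104,195),('wS2',513,237));t2('uprR',('wS1',295,193),('wS2',680,237))
```

```text
topbackL [ 0.4965 -0.2109  0.0809] err 0.0002
topbackR [ 0.4392 -0.3063  0.0816] err 0.0
w 0.11130946015657676 59.024159925740264
ribfL [ 0.5084 -0.2749  0.0782] err 0.0004
ribfR [ 0.5018 -0.2859  0.0769] err 0.0003
ribbk [ 0.4842 -0.2679  0.0829] err 0.0001
ribfoot z.023 wC1 [ 0.5045 -0.279   0.023 ] ribtop .083 [ 0.5277 -0.2908  0.083 ]
ribfoot z.023 wC2 [ 0.5062 -0.2823  0.023 ] ribtop .083 [ 0.5052 -0.2808  0.083 ]
baseFL [0.6199 0.1624 0.0039] err 0.0002
baseFR [0.5463 0.02   0.003 ] err 0.0002
w 0.16031867480004794 62.68804658723808
holeL [0.6078 0.1578 0.0108] err 0.0
holeR [0.543  0.0336 0.0111] err 0.0
w 0.14017405980343386 62.44952190338105
knobL [0.5199 0.1953 0.0313] err 0.0001
knobR [0.4626 0.0849 0.0325] err 0.0
rubFL [0.5884 0.1568 0.0173] err 0.0001
rubFR [0.5328 0.0498 0.0174] err 0.0001
w 0.12057690476482066 62.5414555786854
roller [0.5377 0.1158 0.1053] [np.float64(0.00034678728006358396), np.float64(0.00034678728006375673)]
tab [0.5016 0.1345 0.1204] [np.float64(7.153238630339047e-06), np.float64(7.153238630285085e-06)]
uprL [0.546  0.151  0.0794] err 0.0
uprR [0.5133 0.0873 0.0811] err 0.0004
```

The measurements agree with the given sizes:
- **Cassette:** width 111 mm against 112, and the rib front is where it should be. The grip point is about (.4945, -.2746), heading -31°.
- **Stand:** width 160 mm, heading -27.5°, centre line consistent to 0.5 mm, and uprights at about stand x = +6 mm.

I'll grasp now.

Run:
```python
from h import *
import pickle
a=np.radians(-30.98);xc=-np.array([np.cos(a),np.sin(a),0])
g=np.array([.4945,-.2746,0])-.002*xc;r=rv(toolR(a))
manip.command_gripper(.036,f_grip=80)
manip.move_to(g+[0,0,.15],r)
f0=np.array(manip.get_contact_force())
manip.servo_line(g+[0,0,.069],r,rate=.08)
print('down',np.round(np.array(manip.get_contact_force())-f0,2),manip.get_position())
manip.command_gripper(0.0,f_grip=80)
print(manip.get_width(),manip.get_grip_force(),manip.get_position())
manip.hold(.2)
p=np.array(manip.get_position());np.save('grasp.npy',p)
f1=np.array(manip.get_contact_force())
manip.servo_line(p+[0,0,.045],r,rate=.06);manip.hold(.2)
print('lift df',np.round(np.array(manip.get_contact_force())-f0,2),manip.get_position(),manip.get_width(),manip.get_time())
d={};wshot('wG',d);pickle.dump(d,open('d2.pkl','wb'))
d2={n:manip.camera(n) for n in('scene',)}
im=d['wG']['image'];s=d2['scene']['image'][120:270,140:340]
save('g',np.vstack([np.hstack([im[50:300,170:490]]),cv2.resize(s,(320,240))]))
```

```text
down [ 0.66  0.14 -0.06] [ 0.49659908 -0.27583137  0.06944104]
0.012851804494118439 78.11779975891113 [ 0.49672221 -0.27594776  0.069702  ]
lift df [-0.21 -0.94 -4.95] [ 0.49651318 -0.27581228  0.11425646] 0.012942471248304683 8.5167
```

View pics/g.png

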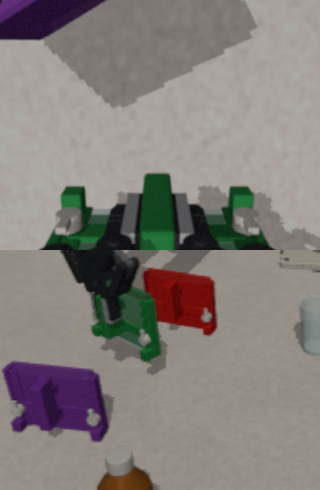

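The rib is held squarely, with both feet on the same row and symmetric about the rib at crop column 157. The cassette hangs level in the scene view. Next I'll carry it to the front of the stand and advance with force feedback.

```bash
cat >> h.py <<'E'
A=np.radians(-27.46);XS=-np.array([np.cos(A),np.sin(A),0]);YS=np.cross([0,0,1.],XS);YC=-.3501;X0=-.4205;RS=rv(toolR(A))
ZG=.0697
def tcp(x,z,y=0.):  # stand x of glass back (m), heel world z -> TCP
    return (x+X0-.033)*XS+(YC+y)*YS+np.array([0,0,z+ZG])
def where():
    p=np.array(manip.get_position());return np.array([p@XS-X0+.033,p@YS-YC,p[2]-ZG])
def force(f0=0):
    f=np.array(manip.get_contact_force())-f0;return np.array([f@XS,f@YS,f[2]])
E
python3 - <<'E'
from h import *
manip.move_to(tcp(-.075,.07),RS)
manip.servo_line(tcp(-.05,.024),RS,rate=.08);manip.hold(.3)
f0=np.array(manip.get_contact_force());np.save('f0.npy',f0);print(where(),manip.get_time(),f0)
x=-.05;manip.servo_line(tcp(-.018,.024),RS,rate=.04)
print('pre',where().round(4),force(f0).round(2));x=-.018
while x<.001:
    x+=.001;manip.servo_line(tcp(x,.024),RS,rate=.02);f=force(f0)
    print(round(x*1e3,1),(where()*1e3).round(1),f.round(1),np.array(manip.get_torque()).round(2))
    if f[0]<-13 or abs(f[2])>12: print('stop');break
print(manip.get_time(),manip.get_width())
E
```

```text
[-0.05031722 -0.00014063  0.02440998] 11.1083 [-0.32521591 -0.43545217 -4.06730835]
pre [-0.0183 -0.0001  0.0241] [-0.47 -0.48  0.78]
-17.0 [-17.1   0.   24. ] [-0.7 -0.9  0.8] [-0.07 -0.1  -0.02]
-16.0 [-15.9   0.   24. ] [-0.  -0.8  0.5] [-0.08 -0.11 -0.03]
-15.0 [-14.9   0.   24. ] [-0.2 -0.6  0.5] [-0.05 -0.07 -0.  ]
-14.0 [-13.9   0.   24. ] [-0.1 -0.7 -0.2] [-0.03 -0.11  0.  ]
-13.0 [-12.9   0.   24. ] [ 0.  -0.5 -0.6] [-0.05 -0.06  0.05]
-12.0 [-12.1  -0.1  24.1] [ 0.1 -0.8  0.8] [-0.08 -0.17 -0.03]
-11.0 [-11.9  -0.2  24.3] [-4.1  1.   0.4] [-0.52 -0.59  0.04]
-10.0 [-11.2  -0.2  24.4] [-6.8  1.1  0.4] [-0.63 -0.75  0.01]
-9.0 [-10.4  -0.2  24.5] [-7.3  1.5  0.1] [-0.76 -0.86  0.05]
-8.0 [-9.4 -0.2 24.5] [-7.2  1.9  0.5] [-0.73 -0.81  0.1 ]
-7.0 [-8.5 -0.2 24.5] [-7.4  0.8  0.8] [-0.83 -0.85  0.07]
-6.0 [-7.6 -0.2 24.5] [-7.3  1.   0.6] [-0.75 -0.83  0.06]
-5.0 [-6.6 -0.3 24.5] [-6.7  2.4  0.9] [-0.78 -0.85  0.05]
-4.0 [-5.5 -0.2 24.5] [-6.7  1.3 -0.3] [-0.8  -0.88  0.08]
-3.0 [-4.3 -0.2 24.4] [-6.7  1.2 -0.8] [-0.69 -0.85  0.07]
-2.0 [-3.2 -0.2 24.2] [-6.8  0.1 -1.2] [-0.64 -0.8  -0.03]
-1.0 [-2.  -0.2 24.1] [-6.8  0.2 -2.7] [-0.57 -0.87  0.03]
0.0 [-0.8 -0.1 24. ] [-6.1 -0.1 -2.6] [-0.48 -0.87  0.  ]
1.0 [ 0.3 -0.1 23.9] [-5.7  0.1 -2. ] [-0.48 -0.84  0.06]
16.8083 0.0129619753844336
```

Run:
```python
from h import *
f0=np.load('f0.npy');x=.001;low=9
while x<.014:
    x+=.0005;manip.servo_line(tcp(x,.024),RS,rate=.02);f=force(f0);low=min(low,-f[0])
    print(round(x*1e3,1),(where()*1e3).round(1),f.round(1),np.array(manip.get_torque()).round(2))
    if -f[0]>low+4 or -f[0]>12: print('stop');break
print(manip.get_time(),manip.get_width())
d={};wshot('wI',d);c=manip.camera('scene')['image'][150:270,330:490]
save('i',np.hstack([d['wI']['image'][60:310,160:480],cv2.resize(c,(333,250))]))
```

```text
1.5 [ 0.8 -0.1 23.9] [-6.   0.2 -4.2] [-0.47 -0.85  0.02]
2.0 [ 1.4 -0.1 23.8] [-5.7  0.1 -3.7] [-0.49 -0.78  0.  ]
2.5 [ 1.9 -0.1 23.8] [-6.1  0.4 -4.7] [-0.47 -0.86 -0.01]
3.0 [ 2.5 -0.1 23.8] [-4.9 -0.2 -4.4] [-0.45 -0.79  0.03]
3.5 [ 3.  -0.1 23.7] [-4.5  0.1 -4.2] [-0.42 -0.85  0.  ]
4.0 [ 3.5 -0.1 23.7] [-4.8 -0.4 -4.5] [-0.48 -0.89  0.04]
4.5 [ 4.2 -0.1 23.8] [-5.2 -0.6 -4.8] [-0.42 -0.87  0.02]
5.0 [ 4.9 -0.  23.8] [-5.1 -2.  -5.3] [-0.33 -0.83 -0.02]
5.5 [ 5.5 -0.  23.9] [-5.2 -2.  -5.4] [-0.31 -0.86 -0.05]
6.0 [ 6.1 -0.  24. ] [-4.6 -1.4 -7.1] [-0.3  -0.92 -0.01]
6.5 [ 6.3 -0.  24. ] [-5.4 -1.8 -7. ] [-0.51 -1.04 -0.04]
7.0 [ 6.3 -0.1 24.1] [-6.9  0.  -6.9] [-0.71 -1.3  -0.06]
7.5 [ 6.3 -0.1 24.2] [-9.  -0.5 -8. ] [-0.98 -1.53 -0.  ]
stop
20.0583 0.013017906855802978
```

View pics/i.png

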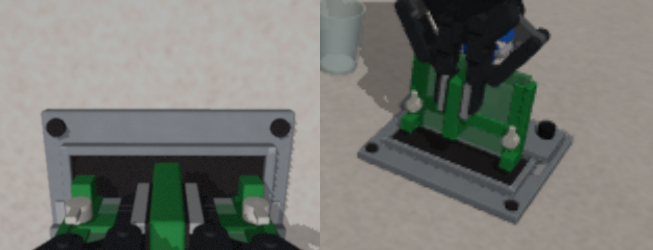

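The cassette sits centred in the trough: feet at (83,252) px against rubber edges at (70,267). It is stalled on the uprights at x = +6.3 mm. Now I'll lower it gently.

Run:
```python
from h import *
f0=np.load('f0.npy');z=.024;hi=None
while z>.0115:
    z-=.001 if z>.0195 else .0004
    manip.servo_line(tcp(.0072,z),RS,rate=.015);f=force(f0)
    print(round(z*1e3,1),(where()*1e3).round(1),f.round(1))
    hi=f[2] if hi is None else min(hi,f[2])
    if f[2]>hi+6 or -f[0]>15: print('stop');break
print(manip.get_time())
```

```text
23.0 [ 6.3 -0.1 23.2] [-8.   0.2 -6.7]
22.0 [ 6.3 -0.1 22.3] [-7.7  0.6 -6. ]
21.0 [ 6.3 -0.1 21.3] [-7.5 -0.5 -5.5]
20.0 [ 6.3 -0.1 20.3] [-8.2 -0.5 -5.8]
19.0 [ 6.3 -0.1 19.3] [-7.3  0.3 -5.7]
18.6 [ 6.3 -0.1 19. ] [-7.   0.2 -5. ]
18.2 [ 6.3 -0.2 18.6] [-8.1 -0.1 -4.5]
17.8 [ 6.3 -0.1 18.2] [-6.2  1.4 -5.1]
17.4 [ 6.3 -0.1 17.8] [-6.1  0.3 -4.8]
17.0 [ 6.3 -0.1 17.4] [-8.  -0.1 -4.4]
16.6 [ 6.3 -0.1 17.1] [-6.9  0.6 -4.9]
16.2 [ 6.3 -0.1 16.7] [-7.2 -0.1 -3.5]
15.8 [ 6.3 -0.1 16.3] [-7.1  0.6 -4.1]
15.4 [ 6.3 -0.2 15.9] [-6.6  0.5 -4.9]
15.0 [ 6.2 -0.2 15.5] [-7.3  0.6 -2.1]
14.6 [ 6.2 -0.2 15.2] [-6.6  1.8 -3.4]
14.2 [ 6.2 -0.2 15.1] [-6.   0.5  0.1]
stop
24.4083
```

Run:
```python
from h import *
f0=np.load('f0.npy')
manip.servo_line(tcp(.0070,.0136),RS,rate=.015);manip.hold(.2);f=force(f0)
print((where()*1e3).round(1),f.round(1))
if f[2]<-3 or f[2]>9: raise SystemExit('check')
for w in(.016,.020,.034):
    manip.command_gripper(w,f_grip=20);manip.hold(.1);print(manip.get_width(),manip.get_grip_force(),force(f0).round(1),(where()*1e3).round(1))
w=where();f1=np.array(manip.get_contact_force())
manip.servo_line(tcp(-.035,w[2]),RS,rate=.06);print('back',force(f1).round(1))
manip.servo_line(tcp(-.065,.11),RS,rate=.12)
manip.hold(.2);d={};wshot('wE',d);s=manip.camera('scene');t=manip.camera('top')
import pickle;pickle.dump(dict(wrist=d['wE'],scene=s,top=t),open('d3.pkl','wb'))
save('e',np.hstack([d['wE']['image'][60:360,130:530],cv2.resize(s['image'][150:270,330:490],(400,300),interpolation=cv2.INTER_CUBIC)]))
print(manip.get_time())
```

```text
[ 6.1 -0.2 15.1] [-4.   2.6 10.3]check
```

Rubber contact is confirmed at heel z ≈ 15.1 mm, with about 15 N on it. I'll ease off slightly and then release.

Run:
```python
from h import *
f0=np.load('f0.npy')
manip.servo_line(tcp(.0068,.0143),RS,rate=.015);manip.hold(.1);f=force(f0)
print((where()*1e3).round(1),f.round(1))
for w in(.016,.020,.034):
    manip.command_gripper(w,f_grip=20);manip.hold(.1);print(manip.get_width(),manip.get_grip_force(),force(f0).round(1),(where()*1e3).round(1))
w=where();f1=np.array(manip.get_contact_force())
manip.servo_line(tcp(-.035,w[2]),RS,rate=.06);print('back',force(f1).round(1))
manip.servo_line(tcp(-.065,.11),RS,rate=.12)
manip.hold(.2);d={};wshot('wE',d);s=manip.camera('scene');t=manip.camera('top')
import pickle;pickle.dump(dict(wrist=d['wE'],scene=s,top=t),open('d3.pkl','wb'))
save('e',np.hstack([d['wE']['image'][60:360,130:530],cv2.resize(s['image'][150:270,330:490],(400,300),interpolation=cv2.INTER_CUBIC)]))
print(manip.get_time())
```

```text
[ 6.2 -0.2 15.1] [-4.8  2.7  6.9]
0.015921840002136194 0.0 [ 0.1 -1.   4.4] [ 7.4  0.  14.2]
0.020064927670409027 0.0 [-0.1 -0.8  4.4] [ 6.9 -0.  14.3]
0.03398955516582831 0.0 [ 0.9 -0.7  4.3] [ 6.8  0.  14.3]
back [-0.6  0.7 -0.3]
28.4167
```

View pics/e.png

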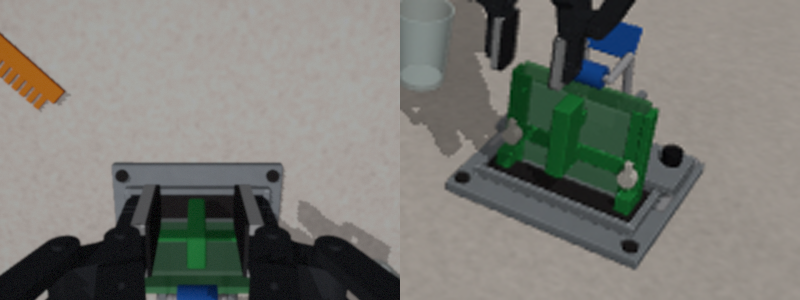

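The cassette stands in the trough with the blue roller on the glass top (scene crop (592,75)), and the fingers are clear. I'll check the roller and glass numerically from two wrist views.

Run:
```python
from h import *
d={};S=np.array([.52,.125,.22])
manip.move_to(S-XS*.10,rv(toolR(A,.3)));wshot('wF2',d)
manip.move_to(S-XS*.0,rv(toolR(A,0)));wshot('wF1',d)
rs=[]
for k in('wF1','wF2'):
    c=d[k];T=c2w(c,c['tcp']);h=cv2.cvtColor(c['image'],cv2.COLOR_RGB2HSV)
    for nm,lo,hi in [('blue',(105,150,40),(125,255,255)),('green',(50,100,30),(80,255,255))]:
        n,_,st,ce=cv2.connectedComponentsWithStats(cv2.inRange(h,lo,hi))
        for i in range(1,n):
            if st[i,4]>100: print(k,nm,st[i],ce[i].round(1))
import pickle;pickle.dump(d,open('d4.pkl','wb'))
f=lambda k:cv2.resize(d[k]['image'][90:300,240:430],(400,442),interpolation=cv2.INTER_CUBIC)
save('f',np.hstack([f('wF1'),f('wF2')]));print(manip.get_time())
```

```text
wF1 blue [308 169  41  25 957] [328.2 180.5]
wF1 blue [ 299  227   59   28 1499] [327.7 241.4]
wF1 green [ 252  117  151   66 3229] [327.7 159.2]
wF1 green [266 133  16   8 111] [273.4 136.6]
wF1 green [373 134  17   7 105] [380.7 137.1]
wF2 blue [311 243  34  21 678] [327.5 253.5]
wF2 blue [ 305  284   47   28 1213] [327.6 298.3]
wF2 green [ 262  168  132   82 5437] [326.7 213.3]
29.45
```

View pics/f.png

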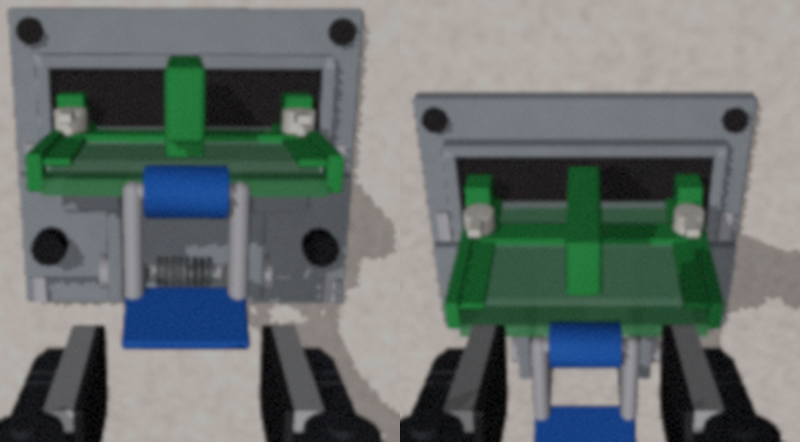

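Run:
```python
from h import *
import pickle
d=pickle.load(open('d4.pkl','rb'));T={k:c2w(c,c['tcp']) for k,c in d.items()}
for n,a,b in[('roller',(328.2,180.5),(327.5,253.5)),('L',(253.3,178.8),(262.3,244.4)),('R',(402.5,180.3),(392.5,245.3))]:
    p,e=tri([ray(d['wF1'],T['wF1'],a),ray(d['wF2'],T['wF2'],b)])
    print(n,'stand x,y,z mm',np.round([(p@XS-X0)*1e3,(p@YS-YC)*1e3,p[2]*1e3],1),max(e).round(4))
```

```text
roller stand x,y,z mm [  2.7  -0.4 110.1] 0.0002
L stand x,y,z mm [  5.  -56.3  96.4] 0.0002
R stand x,y,z mm [ 5.8 55.2 97. ] 0.0
```

The measurements agree. The glass top edge is at x ≈ 5.4 mm with the uprights at 6.3 mm, the cassette is centred within 0.6 mm, and it has risen 15.5 mm from its bench height. The roller has moved back 5.7 mm and up 4.8 mm, which is about 0.12 rad.

```bash
python3 -c "
from rig import manip
print(manip.sign_off(),manip.get_time())"
```

```text
the job is handed in; nothing more can be done
the job is handed in; nothing more can be done
```

The green cassette is loaded and handed in at about 29 s of the 48 s allowed (no verdict returned): it stands upright against both uprights, down on the rubber, with the lever pushed back about 0.12 rad on the glass and the gripper clear.

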